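Return the hub-bore setting kit to its nest tray

ROBOT

A 6-joint arm with a two-finger parallel gripper is mounted at the origin on the work surface; the furniture and walls round the work are solid. World frame = base frame: x ahead of the robot, y to its left, z up, the work surface at z = 0. Lengths are in m, angles in rad, forces in N, time in s.
With the tool pointing down it reaches from about 0.35 to 0.725 m from the base axis. Payload 6 kg.
Tool frame: the origin (TCP) lies on the centre line of the jaws, within the pads' length; the fingertips stand 25 mm ahead of it and the grasp point (between the pads) lies 6 mm ahead of it; z points along the fingers, y is the line along which they close (so a half turn about z gives the same grasp; the last joint's range is limited). The gripper opens to 85 mm and grips with 20 to 120 N. Pads are 22 mm wide; open, the fingers measure 114 mm over their backs; the gripper's body (76 mm by 85 mm) begins 54 mm behind the grasp point. The pads swing forward as they close: fully open they stand 13 mm farther back than shut.
Start: joints at [1.558, 0.04, 0.085, 0, -1.615, -0.334], TCP at [0.204, 0.564, 0.256] pointing down, gripper open.
Joint ranges: [-2.56, 2.56], [-1.29, 2.01], [-1.08, 1.49], [-3.29, 1.98], [-2.81, -0.18], [-2.99, 2.99]. Speed limits (rad/s): [2.57, 2.57, 3.01, 3.14, 3.14, 3.14].

INTERFACE

Orientations are given as a rotation vector (axis times angle).
In Python, from workcell import ctrl gives the robot as it stands.
- The arm moves only by the tool drive_tool, never from a script. Its argument "targets" is a list of rows, each a list of 3 entries, a list of its own where there are three numbers: the shift along the tool's x, y, z each as a share of 200 mm, from -1 to 1, then the turn about the tool's z as a share of pi rad, from -1 to 1, then the finger opening in mm, from 0 to 85.4. A call has 1 to 12 rows; each row shifts and turns the commanded pose from where the row before left it, along the tool's axes as they then stand; what a row does not reach is not made up. A row lasts 1/8 s, in which the tool goes at most 62.5 mm and 10.7 degrees, less where a joint would pass 70% of its speed; a pose out of reach is approached as far as the arm can. A call with a number of a shift or a turn outside -1 to 1 is refused whole. A call with a gripper value outside its range is refused whole. The fingers move at their own pace and stop on an object; "grip_force" is the grip in N (left out, the last holds). Time passes only in rows, so rows that do not move let the fingers close. It gives the time, the measured TCP pose, the force, the opening and the grip force at its end, in the units of the state.
- ctrl.observe(): the state, without advancing time (a new reading comes with each control period).
- ctrl.grab_frame(name): name is "scene" or "side" or "wrist"; returns (picture, depth): 400x640x3 uint8, red, green, blue; 400x640 float32, m along the optical axis (not along the pixel's ray), 0 where there is no reading.
- ctrl.calibration(name): a dict with "camera_matrix" (3x3 intrinsics, pixels), "k1" (the pictures are not rectified: a ray, as slopes to the right and down, at radius r is drawn at 1 + k1 r^2 times it, then the intrinsics apply), "extrinsics" (4x4, takes a point from camera to world coordinates); the wrist camera has in their place "tool_from_camera" (4x4, takes a point from camera to tool coordinates, whose origin is the TCP and whose axes are the flange's). Camera axes: x right, y down, z forward; pixel columns grow to the right and rows downward; lengths in m; the calibration is good to about 2 mm. A picture is of the moment at which its call begins: read the wrist's pose just before it. calibration takes no time and is no camera call.
- ctrl.job_done(): hands the job in; it is judged then, once.
The state is a dict: "time_s": time; "q": joint angles; "dq": joint speeds; "effort": joint torques, N m; "eef_pos": TCP position; "ee_rot": TCP orientation; "force": force on the tool from outside, world axes, zero at the start; "torque": the same for the moment, N m; "gripper_width": finger opening in m; "finger_force": force on a finger pad.
Only numpy, scipy, OpenCV 4.12 (cv2) and the standard library are available. Lean on these libraries where they do the work, as an engineer would, in place of code of your own. Each camera call takes 0.05 s, during which the arm holds its last target. There are 200 camera calls.

TASK

Put the hub-bore setting kit back into the blue tray so that it can go to the gauge room: the large black-and-white setting ring and the small plain-steel setting ring each flat in the round nest of its own size, the vee-block flat in the square nest with its vee up, and the green-banded plug gauge lying along the two vee saddles. Leave the black centre cap and the red-banded plug gauge lying where they are; they are not part of the kit.

Things in the scene. Friction and masses are not known exactly. Their poses are not given: they have to be found in the camera images.
- ring_large_centre (a point): large setting ring, white top and black sides with a bore, 65 mm outer diameter, 23 mm high, 0.2 kg, lying flat; the point is its centre, half-way up; z is its axis, up
- ring_small_centre (a point): small setting ring, plain light steel all over with a bore, 49 mm outer diameter, 17 mm high, 0.08 kg, lying flat; the point is its centre, half-way up; z is its axis, up
- vee_block_centre (a point): ground steel vee-block, 49 mm along its x (the vee groove runs along x) by 52 mm along its y by 34 mm high, 0.5 kg, standing with the vee up; the point is at its centre, half-way up; z is up. Its full-height flat sides face +y and -y
- plug_green_centre (a point): plug gauge with a GREEN band, dark hexagonal handle between two plain steel cylinders, 123 mm long along its y, lying down; handle 30 mm across (along x) from y = -32 to y = +20 mm, 27 mm high; cylinders 27 mm diameter from y = 30 to 62 and 26 mm diameter from y = -62 to -44 mm; 0.16 kg. The point is its centre, half-way up on its long axis
- plug_red_centre (a point): look-alike, not part of the kit: plug gauge with a RED band, otherwise like the green one, 123 mm long along its y, 27 mm across, 24 mm high. The point is its centre, half-way up
- cap_black_centre (a point): look-alike, not part of the kit: black moulded wheel centre cap with a thin white circle on its top and no bore, 60 mm diameter, 14 mm high. The point is its centre, half-way up
- large_nest_floor (a point): centre of the floor of the LARGE round nest: blue round pocket of 75 mm diameter, 6 mm deep, in a black plate 132 mm (its x) by 84 mm (its y). The floor is 20 mm above the bench, the plate's top 26 mm. The four plates lie two by two (centres 134 mm apart along x, 86 mm along y), in any arrangement, in one fixed blue tray 276 mm by 180 mm, its rim 25 mm above the bench, with a low wire handle at each short end; the tray stands on the clipboard; z is up
- small_nest_floor (a point): centre of the floor of the SMALL round nest: blue round pocket of 59 mm diameter, 6 mm deep, in a black plate as above; same heights and axes
- square_nest_floor (a point): centre of the floor of the SQUARE nest: blue square pocket 63 mm by 63 mm, its sides along x and y, 6 mm deep, in a black plate as above; same heights and axes. The vee-block fits at any quarter turn
- cradle_vee (a point): cradle for the plug gauge: a black plate 132 mm (its x) by 84 mm (its y) with two upright blue 90-degree vee saddles, 12 mm thick, centred at x = +51 and x = -51 mm, tops about 46 mm above the bench. The point lies half-way between the saddles at the bottom of the vees, about 24 mm above the bench. The plug gauge lies along x, either way round, one steel cylinder in each saddle; its axis then rests about 19 mm above this point
Not all that is in view belongs to the job. Leave any orange look-alike of the part that bears vee_block_centre alone.

How it is judged:
At the end, for the whole second after the job is handed in: Rings flat on the floors of their own round nests (centres within 9 mm), vee-block flat on the square nest's floor, vee up (12 mm), green plug gauge down in both saddles along the cradle (15 mm, 0.12 rad); red-banded gauge and black cap within 30 mm of where they lay (horizontal distance between ring_large_centre and large_nest_floor below 0.009 m and z of ring_large_centre in the frame of large_nest_floor below 0.0145 m and angle between each of ring_large_centre, ring_small_centre, vee_block_centre's own z axis and vertical below 0.1 rad and horizontal distance between ring_small_centre and small_nest_floor below 0.009 m and z of ring_small_centre in the frame of small_nest_floor below 0.0115 m and horizontal distance between vee_block_centre and square_nest_floor below 0.012 m and z of vee_block_centre in the frame of square_nest_floor below 0.02 m and horizontal distance between plug_green_centre and cradle_vee below 0.015 m and z of plug_green_centre in the frame of cradle_vee between 0.014 and 0.024 m and angle between the y axis of plug_green_centre and the x axis of cradle_vee, either way round below 0.12 rad and distance of each of plug_red_centre, cap_black_centre from where it was at the start of the episode below 0.03 m); the robot touches nothing.
It fails at once if the red-banded plug gauge is carried or pushed away (distance of plug_red_centre from where it was at the start of the episode above 0.03 m).
It fails at once if the black centre cap is carried or pushed away (distance of cap_black_centre from where it was at the start of the episode above 0.03 m).
It also fails if it takes over 102 s, if anything falls off the work surface, if the arm or the gripper's body presses on something with over 40 N, if the wrist force passes 120 N, or if a joint passes its speed limit or range.

## Working session

There is one attempt and no reset: what is moved stays moved. The work goes in short steps, Python scripts to look and compute and a tool call to move; the robot and the scene stay as the last step left them, time stands still between calls to the robot, and variables do not carry over. Pictures are saved under pics/ and viewed, at most 14 in all, crops included, and the job is handed in when it is done.

Besides the shell and the picture viewer there is one more tool, called after ">>>" as a command line: name --argument value ..., lists and objects as JSON in quotes. drive_tool: Moves the arm, as the interface text tells. Shift numbers are shares of 200 mm and turn numbers shares of pi rad, none past 1 either way. Its arguments: {"type":"object","properties":{"targets":{"type":"array","items":{"type":"array"}},"grip_force":{"type":"number"}},"required":["targets"]}

```bash
mkdir -p pics; cat > h.py <<'E'
import numpy as np, cv2
from workcell import ctrl
from scipy.spatial.transform import Rotation as R
def grab(n):
    s=ctrl.observe(); p,d=ctrl.grab_frame(n); c=ctrl.calibration(n)
    if 'extrinsics' in c: T=np.array(c['extrinsics'])
    else:
        W=np.eye(4); W[:3,:3]=R.from_rotvec(s['ee_rot']).as_matrix(); W[:3,3]=s['eef_pos']
        T=W@np.array(c['tool_from_camera'])
    return p,d,np.array(c['camera_matrix']),c['k1'],T
def rays(uv,K,k1):
    uv=np.atleast_2d(uv).astype(float); a=(uv-[K[0,2],K[1,2]])/[K[0,0],K[1,1]]; x=a.copy()
    for _ in range(10): x=a/(1+k1*(x**2).sum(1,keepdims=True))
    return np.c_[x,np.ones(len(x))]
def onplane(uv,z,K,k1,T):
    r=rays(uv,K,k1)@T[:3,:3].T; t=(z-T[2,3])/r[:,2]; return T[:3,3]+r*t[:,None]
def cloud(d,K,k1,T):
    v,u=np.mgrid[0:d.shape[0],0:d.shape[1]]
    P=rays(np.c_[u.ravel(),v.ravel()],K,k1)*d.reshape(-1,1)
    P=P@T[:3,:3].T+T[:3,3]; P[d.ravel()<=0]=np.nan
    return P.reshape(*d.shape,3)
def save(n,p): cv2.imwrite('pics/'+n+'.png',p[...,::-1])
E
python3 - <<'E'
from h import *
for n in ['scene','side','wrist']:
    p,d,K,k1,T=grab(n); save(n+'0',p); np.savez('pics/'+n+'0.npz',p=p,d=d,K=K,k1=k1,T=T)
    print(n,K.round(1).tolist(),k1,T.round(3).tolist())
s=ctrl.observe(); print(s)
print(ctrl.calibration('wrist')['tool_from_camera'])
E
```

```text
scene [[503.5, 0.0, 323.4], [0.0, 503.5, 193.8], [0.0, 0.0, 1.0]] 0.052771619613868864 [[-0.492, -0.354, 0.796, -0.488], [-0.871, 0.222, -0.439, 0.544], [-0.022, -0.908, -0.418, 0.564], [0.0, 0.0, 0.0, 1.0]]
side [[469.2, 0.0, 315.9], [0.0, 469.2, 196.5], [0.0, 0.0, 1.0]] -0.08211641413106965 [[-0.382, 0.482, -0.789, 1.239], [0.924, 0.217, -0.314, 0.33], [0.02, -0.849, -0.528, 0.553], [0.0, 0.0, 0.0, 1.0]]
wrist [[347.3, 0.0, 318.9], [0.0, 347.3, 197.5], [0.0, 0.0, 1.0]] -0.06751605728059379 [[-0.34, -0.892, -0.298, 0.281], [-0.94, 0.323, 0.107, 0.536], [0.001, 0.317, -0.948, 0.372], [0.0, 0.0, 0.0, 1.0]]
{'time_s': 0.15, 'q': array([ 1.55768791e+00,  4.07000688e-02,  8.40579836e-02, -3.61197123e-04,
       -1.61549942e+00, -3.33688705e-01]), 'dq': array([ 0.00040208, -0.00126167,  0.002359  ,  0.00123461, -0.00010786,
       -0.00100127]), 'effort': array([-2.78721178e-03, -3.68617129e+01,  3.47690463e+01,  6.93657741e+00,
       -4.49276340e-03, -2.61709033e-06]), 'eef_pos': array([0.20379563, 0.56410055, 0.2554983 ]), 'ee_rot': array([ 3.09312119e+00, -5.41758281e-01, -2.22207496e-04]), 'force': array([-0.61963652,  0.08926529, -0.08284326]), 'torque': array([-0.03616366, -0.00746062,  0.03631722]), 'finger_force': 0.0, 'gripper_width': 0.08523208396706365}
[[-1.20623278e-04 -9.48378099e-01 -3.17141872e-01  8.26749026e-02]
 [ 9.99999720e-01  1.19772722e-04 -7.38511976e-04  3.11354399e-04]
 [ 7.38373529e-04 -3.17141872e-01  9.48377819e-01 -1.16486407e-01]
 [ 0.00000000e+00  0.00000000e+00  0.00000000e+00  1.00000000e+00]]
```

View pics/scene0.png

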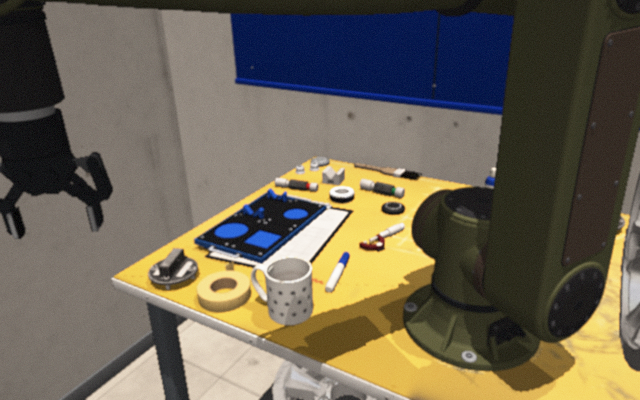

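View pics/side0.png

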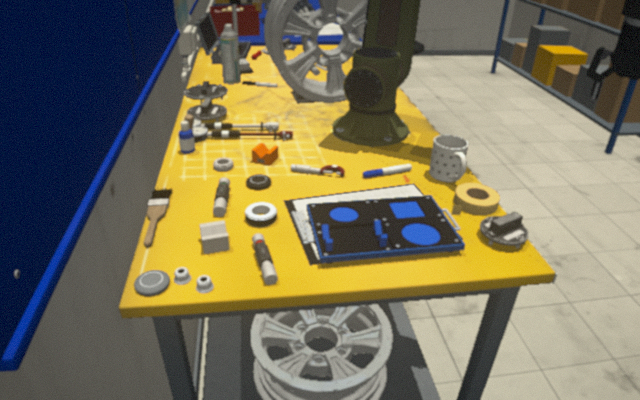

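Side view: small ring (223,163), black cap (258,181), large ring (261,212), plug near (222,196), second plug (264,258), vee-block (214,236). Tray: small nest (343,214), square nest (408,209), large nest (424,233), cradle saddles (327,237) and (381,233). The orange look-alike is at (264,153).

```bash
python3 - <<'E'
from h import *
g=np.load('pics/side0.npz'); p,d,K,k1,T=[g[k] for k in ['p','d','K','k1','T']]
c=cloud(d,K,k1,T)
pts=dict(small=(223,163,.017),cap=(258,181,.014),large=(261,212,.023),plugA=(222,196,.027),plugB=(264,258,.027),vee=(214,236,.034),snest=(343,214,.02),sqnest=(408,209,.02),lnest=(424,233,.02),sadL=(327,225,.046),sadR=(381,225,.046))
for n,(u,v,z) in pts.items(): print(n,onplane((u,v),z,K,k1,T)[0].round(3),c[v,u].round(3))
hsv=cv2.cvtColor(p,cv2.COLOR_RGB2HSV)
def cent(m,n):
    k,l,s,ce=cv2.connectedComponentsWithStats(m.astype(np.uint8))
    for i in range(1,k):
        if s[i,4]>12:
            q=c[l==i]; print(n,ce[i].round(),s[i].tolist(),np.nanmedian(q,0).round(3))
roi=np.zeros(d.shape,bool); roi[140:290,130:480]=1
cent(roi&(hsv[...,0]>45)&(hsv[...,0]<80)&(hsv[...,1]>80),'green')
cent(roi&((hsv[...,0]<6)|(hsv[...,0]>172))&(hsv[...,1]>120),'red')
b=roi&(hsv[...,0]>100)&(hsv[...,0]<125)&(hsv[...,1]>150)&(hsv[...,2]>120)
cent(b,'blue')
# refined nest centres: ray-cast of blob contour on floor
k,l,s,ce=cv2.connectedComponentsWithStats(b.astype(np.uint8))
for i in range(1,k):
    if s[i,4]>150:
        v,u=np.nonzero(l==i); q=onplane(np.c_[u,v],.02,K,k1,T); print(q.mean(0).round(4),np.ptp(q,0).round(3))
save('sidecrop',cv2.resize(p[140:300,120:480],None,fx=2.2,fy=2.2,interpolation=cv2.INTER_CUBIC))
E
```

```text
small [ 0.388 -0.255  0.017] [ 0.361 -0.273 -0.   ]
cap [ 0.426 -0.138  0.014] [ 0.422 -0.14   0.011]
large [ 0.548 -0.065  0.023] [ 0.519 -0.081  0.001]
plugA [ 0.533 -0.166  0.027] [ 0.528 -0.169  0.023]
plugB [0.679 0.011 0.027] [0.674 0.009 0.023]
vee [ 0.668 -0.098  0.034] [ 0.666 -0.099  0.033]
snest [0.482 0.088 0.02 ] [0.48  0.088 0.019]
sqnest [0.409 0.206 0.02 ] [0.407 0.206 0.018]
lnest [0.48  0.254 0.02 ] [0.476 0.254 0.017]
sadL [0.566 0.085 0.046] [0.563 0.084 0.044]
sadR [0.525 0.178 0.046] [0.48  0.169 0.014]
blue [373. 172.] [365, 170, 17, 5, 39] [0.271 0.09  0.012]
blue [406. 209.] [390, 201, 35, 17, 446] [0.41  0.203 0.018]
blue [344. 214.] [330, 207, 28, 15, 311] [0.48  0.089 0.018]
blue [379. 229.] [375, 220, 12, 19, 112] [0.521 0.173 0.036]
blue [421. 234.] [402, 223, 38, 22, 644] [0.484 0.248 0.018]
blue [326. 233.] [322, 225, 10, 18, 107] [0.573 0.085 0.037]
[0.4121 0.2035 0.02  ] [0.075 0.075 0.   ]
[0.4821 0.0899 0.02  ] [0.051 0.056 0.   ]
[0.4854 0.2485 0.02  ] [0.069 0.073 0.   ]
```

View pics/sidecrop.png

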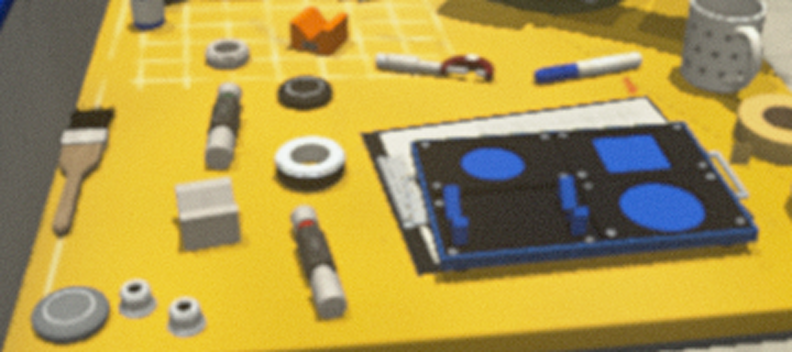

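```bash
cat >> h.py <<'E'
def yaw_of(s): 
    m=R.from_rotvec(s['ee_rot']).as_matrix(); return np.arctan2(m[1,0],m[0,0])
def plan(x,y,z,yawdeg=None,st=None):
    """print the moves needed from st=(x,y,z,yaw_rad) or measured pose"""
    if st is None:
        s=ctrl.observe(); st=(*s['eef_pos'],yaw_of(s))
    w=st[3]; t=w if yawdeg is None else np.radians(yawdeg)
    dw=(t-w+np.pi)%(2*np.pi)-np.pi
    d=np.array([x-st[0],y-st[1],z-st[2]])
    n=int(np.ceil(max(np.linalg.norm(d)/.060,abs(dw)/np.radians(10.2),1)))
    out=[]
    for i in range(n):
        a=w+dw*i/n; dx=d/n
        out.append([(np.array([np.cos(a)*dx[0]+np.sin(a)*dx[1],np.sin(a)*dx[0]-np.cos(a)*dx[1],-dx[2]])/.2).round(3).tolist(),round(-dw/n/np.pi,4)])
    print(n,'rows'); [print(o) for o in out]
    return (x,y,z,t)
E
python3 - <<'E'
from h import *
g=np.load('pics/wrist0.npz'); p,d,K,k1,T=[g[k] for k in ['p','d','K','k1','T']]
tc=np.array(ctrl.calibration('wrist')['tool_from_camera'])
c=cloud(d,K,k1,tc)
m=(abs(c[...,0])<.02)&(abs(c[...,1])<.075)&(c[...,2]>-.06)&(c[...,2]<.06)
q=c[m]; print(m.sum(),[np.nanpercentile(q[:,2],k).round(4) for k in (50,90,98,100)],q.min(0),q.max(0))
st=plan(.46,.19,.29,31.6)
E
```

```text
32965 [np.float64(-0.0422), np.float64(-0.0102), np.float64(0.0055), np.float64(0.0143)] [-0.01139343 -0.07481972 -0.05999919] [0.01927893 0.07490329 0.0142622 ]
8 rows
[[0.23, 0.165, -0.022], np.float64(-0.0357)]
[[0.21, 0.19, -0.022], np.float64(-0.0357)]
[[0.187, 0.213, -0.022], np.float64(-0.0357)]
[[0.162, 0.232, -0.022], np.float64(-0.0357)]
[[0.135, 0.249, -0.022], np.float64(-0.0357)]
[[0.107, 0.263, -0.022], np.float64(-0.0357)]
[[0.077, 0.273, -0.022], np.float64(-0.0357)]
[[0.045, 0.28, -0.022], np.float64(-0.0357)]
```

View pics/wrist0.png

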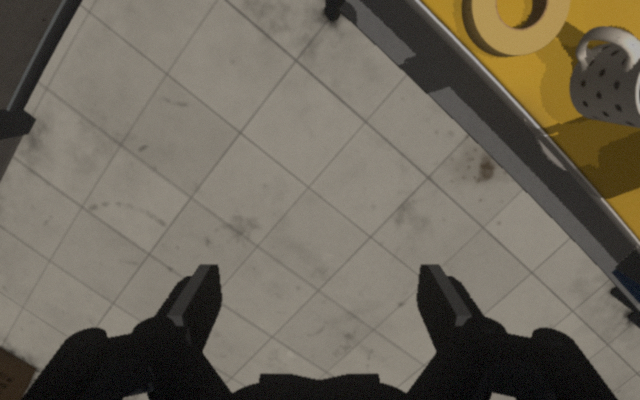

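Wrist view: open fingertips near (207,268) and (430,268), floor beneath, table edge at right. Tips when open are about 13 mm ahead of the TCP.

>>> drive_tool --targets '[[[0.23,0.165,-0.022],-0.0357,85],[[0.21,0.19,-0.022],-0.0357,85],[[0.187,0.213,-0.022],-0.0357,85],[[0.162,0.232,-0.022],-0.0357,85],[[0.135,0.249,-0.022],-0.0357,85],[[0.107,0.263,-0.022],-0.0357,85],[[0.077,0.273,-0.022],-0.0357,85],[[0.045,0.28,-0.022],-0.0357,85],[[0,0,0],0,85],[[0,0,0],0,85]]' --grip_force 60

```text
time_s: 1.4
eef_pos: [0.4597, 0.1899, 0.2911]
ee_rot: [-3.024, -0.851, 0.001]
force: [0.4, 0.2, -0.7]
gripper_width: 0.0851
finger_force: 0.0
```

```bash
python3 - <<'E'
from h import *
s=ctrl.observe(); print(s['time_s'],s['eef_pos'],np.degrees(yaw_of(s)),s['q'])
p,d,K,k1,T=grab('wrist'); save('wtray',p); np.savez('pics/wtray.npz',p=p,d=d,K=K,k1=k1,T=T)
c=cloud(d,K,k1,T); hsv=cv2.cvtColor(p,cv2.COLOR_RGB2HSV)
b=((hsv[...,0]>100)&(hsv[...,0]<125)&(hsv[...,1]>150)&(hsv[...,2]>100)).astype(np.uint8)
k,l,st,ce=cv2.connectedComponentsWithStats(b)
for i in range(1,k):
    if st[i,4]>300:
        v,u=np.nonzero(l==i); q=onplane(np.c_[u,v],.02,K,k1,T)
        mr=cv2.minAreaRect((q[:,:2]*1000).astype(np.float32))
        print(ce[i].round(),st[i,4],q.mean(0).round(4),'rect',np.round(mr[0],1),np.round(mr[1],1),round(mr[2],1),'z',np.nanmedian(c[l==i][:,2]).round(4))
plan(.49,-.13,.29,-20)
E
```

```text
1.4 [0.4597223  0.18986313 0.29112113] 31.451752977819748 [ 7.97556792e-01 -2.26644341e-01 -1.00419997e-01 -3.45237685e-04
 -1.69760605e+00  1.32213256e+00]
[286. 110.] 3520 [0.4869 0.247  0.02  ] rect [486.7 246.6] [71.7 73. ] 31.3 z 0.0192
[289. 185.] 2643 [0.4143 0.2012 0.02  ] rect [413.  200.7] [60.8 62.3] 31.3 z 0.0191
[404. 185.] 1864 [0.4838 0.0873 0.02  ] rect [483.6  87.1] [57.8 57.3] 13.1 z 0.0192
6 rows
[[-0.118, 0.241, 0.001], np.float64(0.0477)]
[[-0.081, 0.256, 0.001], np.float64(0.0477)]
[[-0.042, 0.265, 0.001], np.float64(0.0477)]
[[-0.002, 0.268, 0.001], np.float64(0.0477)]
[[0.039, 0.265, 0.001], np.float64(0.0477)]
[[0.078, 0.257, 0.001], np.float64(0.0477)]
```

View pics/wtray.png

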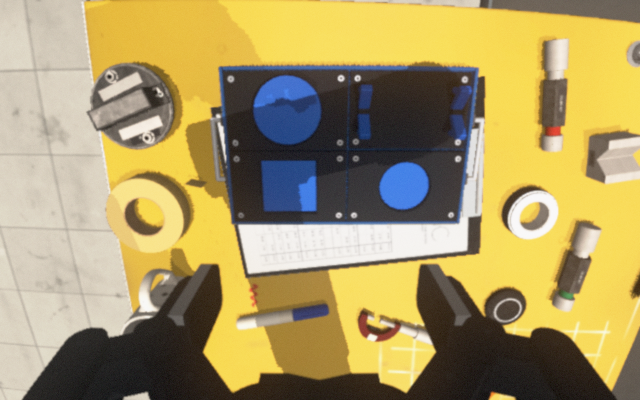

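Tray clear in view: large nest (287,110), square (289,185), small (404,185), cradle between saddles (364,110) and (459,112). Red-banded gauge is at (553,95), green-banded at (577,265), large ring (531,213), cap (505,307), vee-block (612,157).

>>> drive_tool --targets '[[[-0.118,0.241,0.001],0.0477,85],[[-0.081,0.256,0.001],0.0477,85],[[-0.042,0.265,0.001],0.0477,85],[[-0.002,0.268,0.001],0.0477,85],[[0.039,0.265,0.001],0.0477,85],[[0.078,0.257,0.001],0.0477,85],[[0,0,0],0,85],[[0,0,0],0,85]]'

```text
time_s: 2.45
eef_pos: [0.4904, -0.1294, 0.2901]
ee_rot: [-3.094, 0.542, 0.001]
force: [0.7, -0.4, 0.6]
gripper_width: 0.0853
finger_force: 0.0
```

```bash
python3 - <<'E'
from h import *
s=ctrl.observe(); print(s['time_s'],s['eef_pos'],np.degrees(yaw_of(s)),s['q'])
p,d,K,k1,T=grab('wrist'); save('wparts',p); np.savez('pics/wparts.npz',p=p,d=d,K=K,k1=k1,T=T)
c=cloud(d,K,k1,T)
# objects above the table that are not the gripper
m=(c[...,2]>.007)&(c[...,2]<.06); m=cv2.morphologyEx(m.astype(np.uint8),cv2.MORPH_OPEN,np.ones((3,3)))
k,l,st,ce=cv2.connectedComponentsWithStats(m)
for i in range(1,k):
    if st[i,4]>150:
        q=c[l==i]; zt=np.nanpercentile(q[:,2],95); qq=q[q[:,2]>zt-.004]
        mr=cv2.minAreaRect((q[:,:2]*1000).astype(np.float32)); mt=cv2.minAreaRect((qq[:,:2]*1000).astype(np.float32))
        print(ce[i].round(),st[i,4],'ztop',zt.round(4),'all',np.round(mr[0],1),np.round(mr[1],1),round(mr[2],1),'top',np.round(mt[0],1),np.round(mt[1],1),round(mt[2],1))
E
```

```text
2.45 [ 0.49043086 -0.12943663  0.2900618 ] -19.87634427527394 [ 1.39615080e-01 -2.00550792e-01 -8.03452139e-02 -2.30110253e-04
 -1.69136444e+00  1.08424595e+00]
[253.  22.] 2504 ztop 0.0339 all [ 649.  -114.5] [52.5 48.5] 39.8 top [ 649.2 -114.7] [52.6 48. ] 40.0
[444.  27.] 3019 ztop 0.0122 all [ 582.8 -300.2] [101.7  42.6] 29.9 top [ 582.9 -300.1] [100.3  42.6] 30.2
[556.  90.] 5520 ztop 0.0573 all [ 446.6 -412.9] [346.3   3.2] 29.9 top [ 473.4 -397.4] [258.9   2.5] 30.0
[153.  50.] 2677 ztop 0.0235 all [660.1  -2.9] [123.2  27.4] 40.1 top [660.3  -3.1] [123.2  18.9] 39.8
[357. 121.] 2701 ztop 0.0264 all [ 512.8 -183.8] [122.7  30.2] 27.0 top [ 512.8 -183.9] [122.7  21.1] 27.8
[259. 134.] 1864 ztop 0.0225 all [537.7 -74.2] [64.1 64. ] 60.2 top [537.6 -75.1] [62.6 62.5] 27.3
[110. 224.] 29327 ztop 0.0263 all [489.6 158.7] [181.3 323.1] 31.4 top [485.7 165.2] [180.9 302. ] 31.5
[575. 257.] 6043 ztop 0.0549 all [ 228.6 -376.7] [193.6 201. ] 34.4 top [ 321.2 -409.5] [73.  34.6] 31.0
[354. 209.] 1666 ztop 0.0132 all [ 413.7 -146.7] [57.8 58.1] 74.1 top [ 413.6 -147.2] [56.1 53.9] 71.6
[455. 205.] 869 ztop 0.0162 all [ 376.9 -265.5] [48.3 48.2] 28.0 top [ 376.6 -264.9] [46.6 47.8] 88.6
[407. 278.] 1044 ztop 0.033 all [ 299.5 -190.3] [49.3 51.9] 1.2 top [ 299.1 -171.6] [49.3 13.8] 0.7
[303. 305.] 1158 ztop 0.016 all [300.2 -43.4] [ 39.5 131.8] 12.8 top [300.6 -44.4] [ 38.5 129. ] 12.5
[621. 319.] 2328 ztop 0.0294 all [ 118.7 -457.3] [ 67.1 122.5] 88.9 top [ 119.6 -450.1] [40.2 84.6] 70.9
[ 16. 337.] 1636 ztop 0.0379 all [390.9 381.6] [58.6 93.2] 53.5 top [395.9 390.1] [ 8.1 71.5] 52.6
[228. 355.] 466 ztop 0.0169 all [258.9  95.2] [17.2 79.2] 43.5 top [260.2  93.9] [14.  75.2] 43.0
```

View pics/wparts.png

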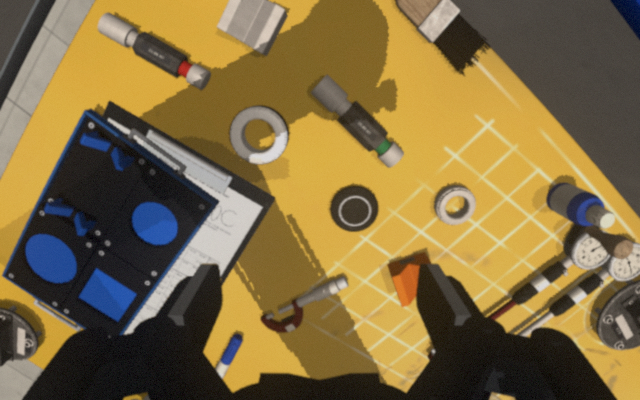

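Parts view: large ring (259,134), green gauge (357,121), cap (354,209), small ring (455,205), vee-block (253,22), red gauge (153,50), orange block (407,278); the depth sizes all match the list. Now pick the large ring.

```bash
python3 - <<'E'
from h import *
g=np.load('pics/wparts.npz'); c=cloud(g['d'],g['K'],g['k1'],g['T'])
m=(abs(c[...,0]-.649)<.034)&(abs(c[...,1]+.1145)<.034)&(c[...,2]>.008); q=c[m]-[.649,-.1145,0]
for a in (39.8,129.8):
    t=q[:,0]*np.cos(np.radians(a))+q[:,1]*np.sin(np.radians(a))
    print(a,[np.round(np.median(q[(t>=lo)&(t<lo+.006),2]),4) for lo in np.arange(-.024,.022,.006)])
st=plan(.538,-.0745,.12,-58.5); st=plan(.538,-.0745,.028,-58.5,st)
E
```

```text
39.8 [np.float64(0.033), np.float64(0.0323), np.float64(0.0253), np.float64(0.0192), np.float64(0.0192), np.float64(0.025), np.float64(0.0313), np.float64(0.033)]
129.8 [np.float64(0.0284), np.float64(0.0246), np.float64(0.0273), np.float64(0.0291), np.float64(0.0287), np.float64(0.029), np.float64(0.0293), np.float64(0.0295)]
4 rows
[[0.033, -0.084, 0.213], np.float64(0.0537)]
[[0.018, -0.089, 0.213], np.float64(0.0537)]
[[0.003, -0.09, 0.213], np.float64(0.0537)]
[[-0.012, -0.09, 0.213], np.float64(0.0537)]
2 rows
[[0.0, -0.0, 0.23], np.float64(-0.0)]
[[0.0, -0.0, 0.23], np.float64(-0.0)]
```

>>> drive_tool --targets '[[[0.033,-0.084,0.213],0.0537,85],[[0.018,-0.089,0.213],0.0537,85],[[0.003,-0.09,0.213],0.0537,85],[[-0.012,-0.09,0.213],0.0537,85],[[0,0,0.15],0,85],[[0,0,0.15],0,85],[[0,0,0.1],0,85],[[0,0,0.06],0,85],[[0,0,0],0,85]]'

```text
time_s: 3.62
eef_pos: [0.5378, -0.0752, 0.0275]
ee_rot: [2.74, -1.536, -0.001]
force: [0.2, 0.1, -0.3]
gripper_width: 0.0851
finger_force: 0.0
```

>>> drive_tool --targets '[[[0,0,0],0,55],[[0,0,0],0,55],[[0,0,0],0,55],[[0,0,0],0,55],[[0,0,0],0,55]]' --grip_force 50

```text
time_s: 4.25
eef_pos: [0.5391, -0.076, 0.03]
ee_rot: [-2.738, 1.537, -0.004]
force: [-1.4, 1.9, 5.9]
gripper_width: 0.0607
finger_force: 54.1
```

>>> drive_tool --targets '[[[0,0,-0.2],0,55],[[0,0,-0.25],0,55],[[0,0,-0.15],0,55],[[0,0,0],0,55]]'

```text
time_s: 4.75
eef_pos: [0.5394, -0.0761, 0.1512]
ee_rot: [-2.736, 1.537, -0.007]
force: [1.2, -0.3, -2.5]
gripper_width: 0.0607
finger_force: 55.2
```

```bash
python3 - <<'E'
from h import *
p,d,K,k1,T=grab('wrist'); save('w3',p[130:400,120:520])
tc=np.array(ctrl.calibration('wrist')['tool_from_camera']); c=cloud(d,K,k1,tc)
print(ctrl.observe()['gripper_width'],ctrl.observe()['eef_pos'])
b=(p.min(2)>140)&(d<.2)&(d>0); q=c[b]; print(b.sum(),np.median(q,0),np.ptp(q,0))
if b.sum()>50: 
    A=np.c_[q[:,:2],np.ones(len(q))]; print(np.linalg.lstsq(A,q[:,2],rcond=None)[0])
E
```

```text
0.060568340026188515 [ 0.53833869 -0.07591748  0.14861953]
3248 [-0.01213304  0.00814056  0.00883806] [0.06214769 0.04868545 0.07848799]
[-0.00266883 -0.04010946  0.00963042]
```

View pics/w3.png

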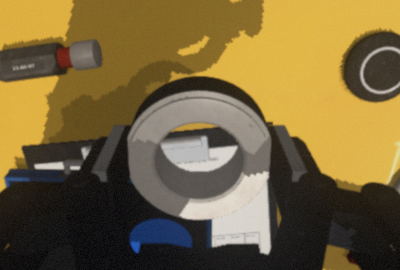

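The ring is held level between the pads (crop centre (198,158)); the cap and red gauge are untouched.

```bash
python3 - <<'E'
from h import *
st=plan(.4867,.2468,.12,-58.5)
E
```

```text
6 rows
[[-0.252, -0.103, 0.024], np.float64(-0.0001)]
[[-0.252, -0.103, 0.024], np.float64(-0.0001)]
[[-0.252, -0.103, 0.024], np.float64(-0.0001)]
[[-0.252, -0.103, 0.024], np.float64(-0.0001)]
[[-0.252, -0.104, 0.024], np.float64(-0.0001)]
[[-0.252, -0.104, 0.024], np.float64(-0.0001)]
```

>>> drive_tool --targets '[[[-0.252,-0.103,0.024],0,55],[[-0.252,-0.103,0.024],0,55],[[-0.252,-0.103,0.024],0,55],[[-0.252,-0.103,0.024],0,55],[[-0.252,-0.103,0.024],0,55],[[-0.252,-0.103,0.024],0,55],[[0,0,0.1],0,55],[[0,0,0.1],0,55],[[0,0,0.07],0,55],[[0,0,0],0,55],[[0,0,0],0,55]]'

```text
time_s: 6.18
eef_pos: [0.4866, 0.2464, 0.0657]
ee_rot: [-2.739, 1.539, -0.001]
force: [-0.2, -1.0, -1.0]
gripper_width: 0.0607
finger_force: 55.2
```

```bash
python3 - <<'E'
from h import *
plan(.4867,.2468,.055,-58.5)
s=ctrl.observe();print(s['eef_pos'],s['force'],s['gripper_width'])
E
```

```text
1 rows
[[-0.002, -0.002, 0.053], np.float64(-0.0009)]
[0.48659795 0.24635042 0.06565435] [-0.17966995 -0.99695447 -1.04796034] 0.06072062634717536
```

>>> drive_tool --targets '[[[0,0,0.05],0,55],[[0,0,0.02],0,55],[[0,0,0],0,55],[[0,0,0],0,55]]'

```text
time_s: 6.68
eef_pos: [0.4863, 0.2465, 0.0512]
ee_rot: [-2.739, 1.538, -0.0]
force: [0.2, -0.5, -2.2]
gripper_width: 0.0604
finger_force: 55.2
```

>>> drive_tool --targets '[[[0,0,0.008],0,55],[[0,0,0],0,55],[[0,0,0],0,80],[[0,0,0],0,80],[[0,0,0],0,80]]'

```text
time_s: 7.3
eef_pos: [0.4863, 0.2464, 0.0495]
ee_rot: [2.739, -1.538, 0.0]
force: [-0.7, -0.2, 0.2]
gripper_width: 0.08
finger_force: 0.0
```

>>> drive_tool --targets '[[[0,0,-0.2],0,82],[[0,0,-0.3],0,82],[[0,0,-0.3],0,82],[[0,0,0],0,82]]'

```text
time_s: 7.8
eef_pos: [0.4882, 0.2475, 0.216]
ee_rot: [-2.731, 1.534, -0.007]
force: [-0.5, 0.1, -0.7]
gripper_width: 0.0821
finger_force: 0.0
```

```bash
python3 - <<'E'
from h import *
p,d,K,k1,T=grab('wrist'); c=cloud(d,K,k1,T)
m=(np.hypot(c[...,0]-.4867,c[...,1]-.2468)<.045); 
b=m&(c[...,2]>.036)&(c[...,2]<.055); q=c[b]; mr=cv2.minAreaRect((q[:,:2]*1000).astype(np.float32)); print(mr,np.percentile(q[:,2],[5,50,95]))
print(np.linalg.lstsq(np.c_[q[:,:2]-q[:,:2].mean(0),np.ones(len(q))],q[:,2],rcond=None)[0])
st=plan(.377,-.265,.13,-58.5)
E
```

```text
((486.2434387207031, 248.73507690429688), (64.20465850830078, 64.49090576171875), 31.792415618896484) [0.03741045 0.04108717 0.04245653]
[-0.00390378  0.0068232   0.04064052]
9 rows
[[0.211, 0.2, 0.046], np.float64(-0.0001)]
[[0.211, 0.2, 0.046], np.float64(-0.0001)]
[[0.211, 0.2, 0.046], np.float64(-0.0001)]
[[0.211, 0.2, 0.046], np.float64(-0.0001)]
[[0.211, 0.2, 0.046], np.float64(-0.0001)]
[[0.211, 0.201, 0.046], np.float64(-0.0001)]
[[0.211, 0.201, 0.046], np.float64(-0.0001)]
[[0.211, 0.201, 0.046], np.float64(-0.0001)]
[[0.211, 0.201, 0.046], np.float64(-0.0001)]
```

Large ring flat in its nest, top at 42 mm. Next the small ring.

>>> drive_tool --targets '[[[0.211,0.2,0],0,80],[[0.211,0.2,0],0,80],[[0.211,0.2,0],0,80],[[0.211,0.2,0],0,80],[[0.211,0.2,0],0,80],[[0.211,0.2,0.046],0,75],[[0.211,0.2,0.046],0,75],[[0.211,0.2,0.1],0,75],[[0.211,0.2,0.2],0,75],[[0,0,0.1],0,75],[[0,0,0],0,75]]'

```text
time_s: 9.22
eef_pos: [0.376, -0.2588, 0.1128]
ee_rot: [2.737, -1.54, -0.008]
force: [0.6, -0.2, 1.3]
gripper_width: 0.0748
finger_force: 0.0
```

```bash
python3 - <<'E'
from h import *
p,d,K,k1,T=grab('wrist'); c=cloud(d,K,k1,T)
b=(np.hypot(c[...,0]-.377,c[...,1]+.265)<.04)&(c[...,2]>.006)&(c[...,2]<.025); q=c[b]; mr=cv2.minAreaRect((q[:,:2]*1000).astype(np.float32)); print(mr,np.percentile(q[:,2],[5,50,95]))
st=plan(mr[0][0]/1e3,mr[0][1]/1e3,.029,-58.5)
E
```

```text
((376.5634460449219, -266.5660705566406), (48.7828483581543, 48.47715759277344), 32.266807556152344) [0.0089385  0.01481704 0.01630023]
2 rows
[[0.016, 0.011, 0.214], np.float64(-0.0004)]
[[0.016, 0.011, 0.214], np.float64(-0.0004)]
```

>>> drive_tool --targets '[[[0.032,0.022,0.1],0,75],[[0,0,0.15],0,75],[[0,0,0.1],0,75],[[0,0,0.07],0,75],[[0,0,0],0,75],[[0,0,0],0,75]]'

```text
time_s: 10.02
eef_pos: [0.3782, -0.2666, 0.0329]
ee_rot: [2.74, -1.538, 0.003]
force: [-0.3, 1.1, 0.3]
gripper_width: 0.0751
finger_force: 0.0
```

>>> drive_tool --targets '[[[0,0,0],0,38],[[0,0,0],0,38],[[0,0,0],0,38],[[0,0,0],0,38],[[0,0,0],0,38],[[0,0,0],0,38]]' --grip_force 40

```text
time_s: 10.78
eef_pos: [0.378, -0.2667, 0.0331]
ee_rot: [2.739, -1.538, 0.003]
force: [-1.2, 2.2, 5.5]
gripper_width: 0.0441
finger_force: 39.8
```

>>> drive_tool --targets '[[[0,0,0],0,62],[[0,0,0],0,62],[[0,0,0.02],0,62],[[0,0,0],0,38],[[0,0,0],0,38],[[0,0,0],0,38],[[0,0,0],0,38],[[0,0,0],0,38],[[0,0,0],0,38]]'

```text
time_s: 11.9
eef_pos: [0.3774, -0.2665, 0.0277]
ee_rot: [2.739, -1.538, -0.0]
force: [-0.3, -0.0, -1.0]
gripper_width: 0.0457
finger_force: 40.9
```

>>> drive_tool --targets '[[[0,0,-0.1],0,38],[[0,0,-0.3],0,38],[[0,0,-0.15],0,38],[[0,0,0],0,38]]'

```text
time_s: 12.4
eef_pos: [0.3788, -0.267, 0.1408]
ee_rot: [-2.738, 1.538, -0.009]
force: [-0.5, 0.1, -2.0]
gripper_width: 0.0453
finger_force: 41.3
```

```bash
python3 - <<'E'
from h import *
p,d,K,k1,T=grab('wrist'); save('w4',p[130:400,120:520])
tc=np.array(ctrl.calibration('wrist')['tool_from_camera']); c=cloud(d,K,k1,tc)
b=(np.hypot(c[...,0],c[...,1])<.024)&(c[...,2]>0)&(c[...,2]<.04)&(abs(c[...,1])<.02); q=c[b]; zt=np.percentile(q[:,2],10); print(len(q),zt)
q=q[q[:,2]<zt+.006]; print(q.mean(0),np.ptp(q,0)); print(np.linalg.lstsq(np.c_[q[:,:2],np.ones(len(q))],q[:,2],rcond=None)[0])
st=plan(.4838,.0873,.13,-58.5)
E
```

```text
6156 0.011680890069242361
[0.00304361 0.00012852 0.01303655] [0.04662793 0.03998537 0.00768069]
[0.01902702 0.0071295  0.01297773]
7 rows
[[-0.176, -0.196, 0.006], np.float64(-0.0001)]
[[-0.176, -0.196, 0.006], np.float64(-0.0001)]
[[-0.176, -0.196, 0.006], np.float64(-0.0001)]
[[-0.176, -0.196, 0.006], np.float64(-0.0001)]
[[-0.176, -0.196, 0.006], np.float64(-0.0001)]
[[-0.176, -0.196, 0.006], np.float64(-0.0001)]
[[-0.176, -0.196, 0.006], np.float64(-0.0001)]
```

View pics/w4.png

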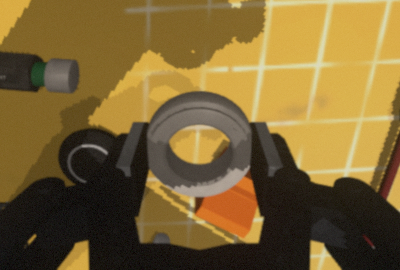

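The small ring is held level (crop centre (200,145)). Carry it to the small nest.

>>> drive_tool --targets '[[[-0.176,-0.196,0.006],0,38],[[-0.176,-0.196,0.006],0,38],[[-0.176,-0.196,0.006],0,38],[[-0.176,-0.196,0.006],0,38],[[-0.176,-0.196,0.006],0,38],[[-0.176,-0.196,0.006],0,38],[[-0.176,-0.196,0.006],0,38],[[0,0,0.1],0,38],[[0,0,0.15],0,38],[[0,0,0.1],0,38],[[0,0,0],0,38],[[0,0,0],0,38]]'

```text
time_s: 13.95
eef_pos: [0.4837, 0.0866, 0.0596]
ee_rot: [2.739, -1.538, 0.001]
force: [0.3, -0.5, -0.4]
gripper_width: 0.0454
finger_force: 41.4
```

```bash
python3 - <<'E'
from h import *
plan(.4825,.088,.0485,-58.5)
E
```

```text
1 rows
[[-0.009, 0.001, 0.055], np.float64(-0.0007)]
```

>>> drive_tool --targets '[[[-0.009,0.001,0.03],0,38],[[0,0,0.024],0,38],[[0,0,0],0,38],[[0,0,0],0,38],[[0,0,0],0,62],[[0,0,0],0,62],[[0,0,0],0,62]]'

```text
time_s: 14.82
eef_pos: [0.4823, 0.0881, 0.0483]
ee_rot: [2.739, -1.538, -0.0]
force: [0.3, -0.0, 0.2]
gripper_width: 0.0621
finger_force: 0.0
```

>>> drive_tool --targets '[[[0,0,-0.2],0,75],[[0,0,-0.3],0,80],[[0,0,-0.3],0,80],[[0,0,0],0,80]]'

```text
time_s: 15.32
eef_pos: [0.4844, 0.0886, 0.2145]
ee_rot: [-2.732, 1.535, -0.01]
force: [0.2, -0.7, -1.4]
gripper_width: 0.0801
finger_force: 0.0
```

```bash
python3 - <<'E'
from h import *
p,d,K,k1,T=grab('wrist'); c=cloud(d,K,k1,T)
b=(np.hypot(c[...,0]-.4838,c[...,1]-.0873)<.035)&(c[...,2]>.029)&(c[...,2]<.055); q=c[b]; mr=cv2.minAreaRect((q[:,:2]*1000).astype(np.float32)); print(mr,np.percentile(q[:,2],[5,50,95]))
t=q[q[:,2]>.033]; print(np.linalg.lstsq(np.c_[t[:,:2]-t[:,:2].mean(0),np.ones(len(t))],t[:,2],rcond=None)[0])
st=plan(.649,-.1145,.13,-50.2)
E
```

```text
((483.20257568359375, 88.41777801513672), (48.456722259521484, 48.7780876159668), 29.684566497802734) [0.0308237  0.0348841  0.03630455]
[-0.00065516  0.00092515  0.03518998]
5 rows
[[0.26, -0.036, 0.081], np.float64(-0.0094)]
[[0.261, -0.028, 0.081], np.float64(-0.0094)]
[[0.261, -0.02, 0.081], np.float64(-0.0094)]
[[0.262, -0.013, 0.081], np.float64(-0.0094)]
[[0.262, -0.005, 0.081], np.float64(-0.0094)]
```

>>> drive_tool --targets '[[[0.26,-0.036,0.081],-0.0094,80],[[0.261,-0.028,0.081],-0.0094,80],[[0.261,-0.02,0.081],-0.0094,80],[[0.262,-0.013,0.081],-0.0094,80],[[0.262,-0.005,0.081],-0.0094,80],[[0,0,0],0,80],[[0,0,0],0,80]]'

```text
time_s: 16.25
eef_pos: [0.6476, -0.1152, 0.1259]
ee_rot: [2.844, -1.333, -0.003]
force: [0.4, -0.7, 0.3]
gripper_width: 0.08
finger_force: 0.0
```

```bash
python3 - <<'E'
from h import *
p,d,K,k1,T=grab('wrist'); c=cloud(d,K,k1,T)
b=(np.hypot(c[...,0]-.649,c[...,1]+.1145)<.043)&(c[...,2]>.01)&(c[...,2]<.045); q=c[b]; mr=cv2.minAreaRect((q[:,:2]*1000).astype(np.float32)); print(mr,np.percentile(q[:,2],[5,50,95]))
st=plan(mr[0][0]/1e3,mr[0][1]/1e3,.030,-50.2)
E
```

```text
((649.4323120117188, -114.58380889892578), (52.14202880859375, 48.81350326538086), 39.89545822143555) [0.0165339  0.02890513 0.03341102]
2 rows
[[0.002, -0.003, 0.243], np.float64(0.0001)]
[[0.002, -0.003, 0.243], np.float64(0.0001)]
```

>>> drive_tool --targets '[[[0.004,-0.006,0.15],0,80],[[0,0,0.15],0,80],[[0,0,0.1],0,80],[[0,0,0.08],0,80],[[0,0,0],0,80],[[0,0,0],0,80]]'

```text
time_s: 17.05
eef_pos: [0.6503, -0.1149, 0.0329]
ee_rot: [-2.845, 1.332, -0.003]
force: [-0.4, -0.3, 0.2]
gripper_width: 0.0799
finger_force: 0.0
```

>>> drive_tool --targets '[[[0,0,0],0,40],[[0,0,0],0,40],[[0,0,0],0,40],[[0,0,0],0,40],[[0,0,0],0,40],[[0,0,0],0,40]]' --grip_force 80

```text
time_s: 17.8
eef_pos: [0.6502, -0.1151, 0.0329]
ee_rot: [-2.845, 1.332, -0.003]
force: [-1.2, -0.2, 5.7]
gripper_width: 0.0504
finger_force: 87.9
```

>>> drive_tool --targets '[[[0,0,-0.1],0,40],[[0,0,-0.2],0,40],[[0,0,-0.3],0,40],[[0,0,0],0,40]]'

```text
time_s: 18.3
eef_pos: [0.652, -0.1153, 0.1589]
ee_rot: [-2.842, 1.33, -0.016]
force: [1.2, -0.8, -5.2]
gripper_width: 0.0507
finger_force: 86.7
```

```bash
python3 - <<'E'
from h import *
st=plan(.4135,.201,.13,31.5)
E
```

```text
9 rows
[[-0.22, -0.011, 0.016], np.float64(-0.0504)]
[[-0.215, -0.045, 0.016], np.float64(-0.0504)]
[[-0.206, -0.079, 0.016], np.float64(-0.0504)]
[[-0.191, -0.11, 0.016], np.float64(-0.0504)]
[[-0.171, -0.139, 0.016], np.float64(-0.0504)]
[[-0.147, -0.164, 0.016], np.float64(-0.0504)]
[[-0.119, -0.185, 0.016], np.float64(-0.0504)]
[[-0.088, -0.202, 0.016], np.float64(-0.0504)]
[[-0.055, -0.213, 0.016], np.float64(-0.0504)]
```

>>> drive_tool --targets '[[[-0.22,-0.011,0.016],-0.0504,40],[[-0.215,-0.045,0.016],-0.0504,40],[[-0.206,-0.079,0.016],-0.0504,40],[[-0.191,-0.11,0.016],-0.0504,40],[[-0.171,-0.139,0.016],-0.0504,40],[[-0.147,-0.164,0.016],-0.0504,40],[[-0.119,-0.185,0.016],-0.0504,40],[[-0.088,-0.202,0.016],-0.0504,40],[[-0.055,-0.213,0.016],-0.0504,40],[[0,0,0.12],0,40],[[0,0,0.1],0,40],[[0,0,0],0,40]]'

```text
time_s: 19.8
eef_pos: [0.4093, 0.2005, 0.0759]
ee_rot: [3.022, 0.851, -0.009]
force: [0.4, 0.2, -6.0]
gripper_width: 0.0509
finger_force: 86.4
```

```bash
python3 - <<'E'
from h import *
s=ctrl.observe(); print(np.degrees(yaw_of(s)))
st=plan(.4135,.201,.064,31.5)
p,d,K,k1,T=grab('wrist'); save('w5',p[80:400,120:520])
E
```

```text
31.462751827260806
1 rows
[[0.019, 0.009, 0.059], np.float64(-0.0002)]
```

View pics/w5.png

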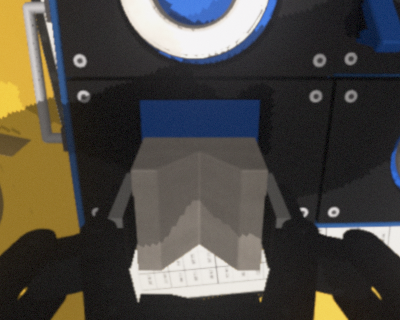

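The block hangs square over the square nest (nest x span 140–260, block 132–268 in the crop, both centred at 200). Lowering.

>>> drive_tool --targets '[[[0.019,0.009,0.05],0,40],[[0,0,0.03],0,40],[[0,0,0.02],0,40],[[0,0,0.01],0,40],[[0,0,0],0,40]]'

```text
time_s: 20.48
eef_pos: [0.4153, 0.2021, 0.0567]
ee_rot: [3.024, 0.852, -0.0]
force: [-0.1, 0.3, -5.3]
gripper_width: 0.0502
finger_force: 86.7
```

>>> drive_tool --targets '[[[-0.006,0,0.01],0,40],[[0,0,0.006],0,40],[[0,0,0],0,40],[[0,0,0],0,40]]'

```text
time_s: 20.98
eef_pos: [0.4143, 0.2016, 0.0535]
ee_rot: [3.024, 0.852, 0.0]
force: [0.2, 0.2, -6.1]
gripper_width: 0.0507
finger_force: 86.7
```

>>> drive_tool --targets '[[[0,0,0.004],0,40],[[0,0,0],0,40],[[0,0,0],0,68],[[0,0,0],0,68],[[0,0,0],0,68]]'

```text
time_s: 21.6
eef_pos: [0.4146, 0.2018, 0.0533]
ee_rot: [-3.024, -0.852, -0.002]
force: [-0.1, 0.1, -0.2]
gripper_width: 0.0679
finger_force: 0.0
```

>>> drive_tool --targets '[[[0,0,-0.2],0,75],[[0,0,-0.3],0,75],[[0,0,-0.3],0,75],[[0,0,0],0,75]]'

```text
time_s: 22.1
eef_pos: [0.4161, 0.2026, 0.2188]
ee_rot: [-3.02, -0.851, -0.015]
force: [-0.4, 0.4, -0.6]
gripper_width: 0.075
finger_force: 0.0
```

```bash
python3 - <<'E'
from h import *
p,d,K,k1,T=grab('wrist'); c=cloud(d,K,k1,T)
b=(np.hypot(c[...,0]-.4138,c[...,1]-.201)<.042)&(c[...,2]>.033)&(c[...,2]<.07); q=c[b]; mr=cv2.minAreaRect((q[:,:2]*1000).astype(np.float32)); print(mr,np.percentile(q[:,2],[5,50,95]))
t=q[q[:,2]>.0505]; print(len(t),np.linalg.lstsq(np.c_[t[:,:2]-t[:,:2].mean(0),np.ones(len(t))],t[:,2],rcond=None)[0])
st=plan(.4857,-.05,.2,-30); st=plan(.514,-.183,.13,-62.6,st)
E
```

```text
((413.80035400390625, 200.5552978515625), (48.47325897216797, 52.016761779785156), 31.505884170532227) [0.03684775 0.04921768 0.05347266]
1544 [ 0.00211437 -0.00128427  0.05253741]
7 rows
[[-0.051, 0.18, 0.011], np.float64(0.0488)]
[[-0.023, 0.186, 0.011], np.float64(0.0488)]
[[0.006, 0.187, 0.011], np.float64(0.0488)]
[[0.034, 0.184, 0.011], np.float64(0.0488)]
[[0.062, 0.177, 0.011], np.float64(0.0488)]
[[0.088, 0.165, 0.011], np.float64(0.0488)]
[[0.112, 0.15, 0.011], np.float64(0.0488)]
4 rows
[[0.114, 0.126, 0.088], np.float64(0.0453)]
[[0.131, 0.109, 0.088], np.float64(0.0453)]
[[0.145, 0.089, 0.088], np.float64(0.0453)]
[[0.156, 0.068, 0.088], np.float64(0.0453)]
```

Vee-block flat in its nest, 1 mm off at most. Now the green gauge, whose axis lies at 27.4°.

```bash
python3 - <<'E'
from h import *
st=plan(.513,-.184,.13,27.4)
E
```

```text
7 rows
[[-0.084, 0.272, 0.061], np.float64(0.0032)]
[[-0.082, 0.273, 0.061], np.float64(0.0032)]
[[-0.079, 0.274, 0.061], np.float64(0.0032)]
[[-0.076, 0.274, 0.061], np.float64(0.0032)]
[[-0.073, 0.275, 0.061], np.float64(0.0032)]
[[-0.07, 0.276, 0.061], np.float64(0.0032)]
[[-0.068, 0.276, 0.061], np.float64(0.0032)]
```

>>> drive_tool --targets '[[[-0.084,0.272,0.05],0.0032,65],[[-0.082,0.273,0.05],0.0032,65],[[-0.079,0.274,0.05],0.0032,65],[[-0.076,0.274,0.05],0.0032,65],[[-0.073,0.275,0.06],0.0032,65],[[-0.07,0.276,0.08],0.0032,65],[[-0.068,0.276,0.09],0.0032,65],[[0,0,0],0,65],[[0,0,0],0,65]]'

```text
time_s: 23.28
eef_pos: [0.5118, -0.1848, 0.1255]
ee_rot: [-3.052, -0.744, 0.003]
force: [0.0, 0.1, 1.0]
gripper_width: 0.0652
finger_force: 0.0
```

```bash
python3 - <<'E'
from h import *
p,d,K,k1,T=grab('wrist'); c=cloud(d,K,k1,T); save('w6',p)
b=(np.hypot(c[...,0]-.513,c[...,1]+.184)<.075)&(c[...,2]>.009)&(c[...,2]<.04); q=c[b]; mr=cv2.minAreaRect((q[:,:2]*1000).astype(np.float32)); print(mr,np.percentile(q[:,2],[5,50,95]))
st=plan(mr[0][0]/1e3,mr[0][1]/1e3,.028,27.5)
E
```

```text
((512.3375244140625, -183.90365600585938), (123.50988006591797, 30.639415740966797), 27.150724411010742) [0.01480172 0.02351286 0.02622074]
2 rows
[[0.001, -0.001, 0.246], np.float64(-0.0001)]
[[0.001, -0.001, 0.246], np.float64(-0.0001)]
```

View pics/w6.png

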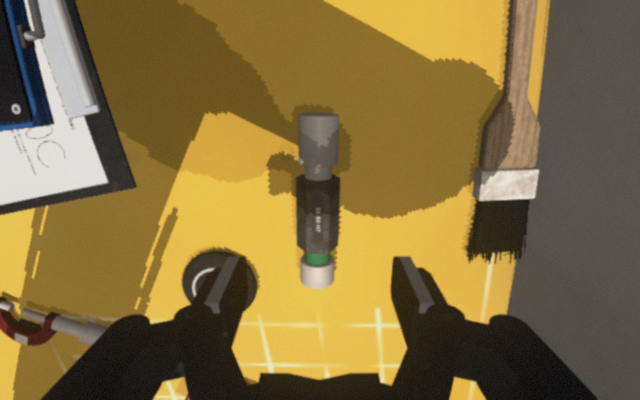

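Green-banded gauge lies straight below at (318,200), with the cap at (220,285) outside the fingers' path. Descending.

>>> drive_tool --targets '[[[0.002,-0.002,0.15],0,65],[[0,0,0.15],0,65],[[0,0,0.1],0,65],[[0,0,0.08],0,65],[[0,0,0.02],0,65],[[0,0,0],0,65]]'

```text
time_s: 24.08
eef_pos: [0.513, -0.1839, 0.0273]
ee_rot: [3.051, 0.746, 0.001]
force: [0.2, -0.7, 0.3]
gripper_width: 0.0651
finger_force: 0.0
```

>>> drive_tool --targets '[[[0,0,0],0,18],[[0,0,0],0,18],[[0,0,0],0,18],[[0,0,0],0,18],[[0,0,0],0,18],[[0,0,0],0,18]]' --grip_force 60

```text
time_s: 24.82
eef_pos: [0.5131, -0.1843, 0.0278]
ee_rot: [3.051, 0.745, 0.002]
force: [-0.7, 1.3, 6.8]
gripper_width: 0.0279
finger_force: 58.9
```

>>> drive_tool --targets '[[[0,0,-0.1],0,18],[[0,0,-0.3],0,18],[[0,0,-0.2],0,18],[[0,0,0],0,18]]'

```text
time_s: 25.32
eef_pos: [0.5142, -0.1845, 0.1504]
ee_rot: [3.05, 0.744, 0.009]
force: [0.7, 0.5, -1.9]
gripper_width: 0.0279
finger_force: 59.7
```

```bash
python3 - <<'E'
from h import *
p,d,K,k1,T=grab('wrist'); save('w7',p[100:400,120:520])
tc=np.array(ctrl.calibration('wrist')['tool_from_camera']); c=cloud(d,K,k1,tc)
b=(abs(c[...,0])<.08)&(abs(c[...,1])<.01)&(c[...,2]>-.005)&(c[...,2]<.04); q=c[b]
for lo in np.arange(-.07,.07,.01):
    t=q[(q[:,0]>=lo)&(q[:,0]<lo+.01)]
    if len(t)>20: print(lo.round(2),len(t),np.percentile(t[:,2],10).round(4),np.median(t[:,1]).round(4))
st=plan(.5563,.1325,.13,-58.5)
E
```

```text
-0.05 592 0.0053 -0.0001
-0.04 321 0.002 0.0004
-0.03 830 0.0017 -0.0
-0.02 890 0.0016 0.0
-0.01 976 0.0016 0.0
0.0 1042 0.0016 0.0
0.01 1506 0.0018 0.0001
0.02 824 0.0049 0.0008
0.03 1308 0.0021 0.0001
0.04 1415 0.0021 0.0001
0.05 1529 0.002 0.0001
0.06 654 0.0032 0.0001
9 rows
[[0.102, -0.145, 0.01], np.float64(0.053)]
[[0.077, -0.16, 0.01], np.float64(0.053)]
[[0.049, -0.171, 0.01], np.float64(0.053)]
[[0.02, -0.176, 0.01], np.float64(0.053)]
[[-0.009, -0.177, 0.01], np.float64(0.053)]
[[-0.038, -0.173, 0.01], np.float64(0.053)]
[[-0.067, -0.165, 0.01], np.float64(0.053)]
[[-0.093, -0.151, 0.01], np.float64(0.053)]
[[-0.117, -0.134, 0.01], np.float64(0.053)]
```

View pics/w7.png

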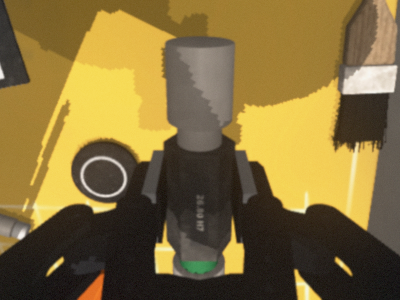

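The gauge is held level and centred along the jaws. Carry to the cradle.

>>> drive_tool --targets '[[[0.102,-0.145,0.01],0.053,18],[[0.077,-0.16,0.01],0.053,18],[[0.049,-0.171,0.01],0.053,18],[[0.02,-0.176,0.01],0.053,18],[[-0.009,-0.177,0.01],0.053,18],[[-0.038,-0.173,0.01],0.053,18],[[-0.067,-0.165,0.01],0.053,18],[[-0.093,-0.151,0.01],0.053,18],[[-0.117,-0.134,0.01],0.053,18],[[0,0,0.07],0,18],[[0,0,0],0,18],[[0,0,0],0,18]]'

```text
time_s: 26.88
eef_pos: [0.5554, 0.1315, 0.1142]
ee_rot: [2.741, -1.533, -0.001]
force: [-0.1, 0.1, -1.0]
gripper_width: 0.0276
finger_force: 59.7
```

```bash
python3 - <<'E'
from h import *
s=ctrl.observe(); print(np.degrees(yaw_of(s)))
st=plan(.5563,.1325,.07,-58.5)
p,d,K,k1,T=grab('wrist'); save('w8',p[50:400,120:520])
E
```

```text
-58.427996604928325
1 rows
[[-0.002, -0.007, 0.221], np.float64(0.0004)]
```

View pics/w8.png

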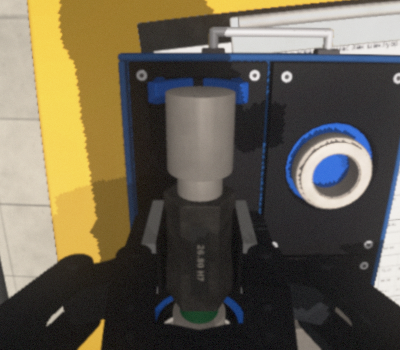

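The gauge is centred on the far saddle (saddle 147–248, gauge about 200). Lower it.

>>> drive_tool --targets '[[[-0.002,-0.007,0.1],0,18],[[0,0,0.1],0,18],[[0,0,0.05],0,18],[[0,0,0.02],0,18],[[0,0,0],0,18],[[0,0,0],0,18]]'

```text
time_s: 27.68
eef_pos: [0.557, 0.1336, 0.0615]
ee_rot: [-2.741, 1.533, -0.001]
force: [0.0, 0.2, -1.7]
gripper_width: 0.0278
finger_force: 59.7
```

>>> drive_tool --targets '[[[0,0,0.01],0,18],[[0,0,0.004],0,18],[[0,0,0],0,18],[[0,0,0],0,18]]'

```text
time_s: 28.18
eef_pos: [0.5567, 0.1335, 0.0583]
ee_rot: [-2.742, 1.533, -0.0]
force: [-2.4, -0.7, 1.4]
gripper_width: 0.0281
finger_force: 60.0
```

Contact is showing. Release gently, rise and check.

>>> drive_tool --targets '[[[0,0,0],0,34],[[0,0,0],0,42],[[0,0,0],0,50],[[0,0,0],0,50],[[0,0,-0.1],0,50],[[0,0,-0.3],0,50],[[0,0,-0.3],0,60],[[-0.1,0,-0.2],0,60],[[0,0,0],0,60],[[0,0,0],0,60]]'

```text
time_s: 29.42
eef_pos: [0.5458, 0.1506, 0.237]
ee_rot: [2.742, -1.533, -0.001]
force: [-0.9, -0.0, -0.9]
gripper_width: 0.0599
finger_force: 0.0
```

```bash
python3 - <<'E'
from h import *
p,d,K,k1,T=grab('wrist'); c=cloud(d,K,k1,T); save('w9',p)
b=(np.hypot(c[...,0]-.5563,c[...,1]-.1325)<.075)&(c[...,2]>.048)&(c[...,2]<.075); q=c[b]; mr=cv2.minAreaRect((q[:,:2]*1000).astype(np.float32)); print(mr,np.percentile(q[:,2],[5,50,95]))
a=np.radians(121.5); t=(q[:,0]-.5563)*np.cos(a)+(q[:,1]-.1325)*np.sin(a)
for lo in np.arange(-.06,.06,.02): print(lo.round(2),np.percentile(q[(t>=lo)&(t<lo+.02),2],90).round(4))
for n,x,y,r,z0 in (('L',.4867,.2468,.04,.037),('S',.4838,.0873,.032,.031),('V',.4138,.201,.042,.033)):
    b=(np.hypot(c[...,0]-x,c[...,1]-y)<r)&(c[...,2]>z0)&(c[...,2]<.07); w=c[b]; print(n,cv2.minAreaRect((w[:,:2]*1000).astype(np.float32))[:2],np.percentile(w[:,2],95))
E
```

```text
((556.0369873046875, 133.7234649658203), (24.355934143066406, 122.64065551757812), 30.959400177001953) [0.04876176 0.05335643 0.05581209]
-0.06 0.0555
-0.04 0.055
-0.02 0.0558
0.0 0.0557
0.02 0.0554
0.04 0.0538
L ((486.77490234375, 247.09527587890625), (63.17012023925781, 61.183223724365234)) 0.04233761834945906
S ((483.9344787597656, 88.71195220947266), (47.39372634887695, 47.84828186035156)) 0.03620612440141323
V ((414.72149658203125, 199.38784790039062), (48.175350189208984, 52.55265426635742)) 0.05315170822365957
```

View pics/w9.png

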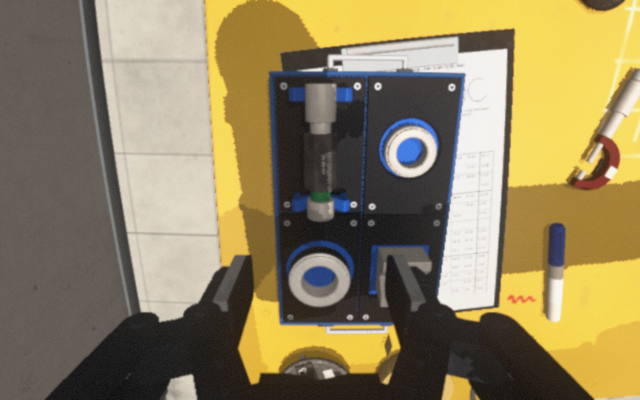

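The kit is all in place: gauge in both saddles (320,150), small ring (410,150), large ring (320,278), vee-block (402,275). Its heights and centres agree with the nests.

```bash
python3 -c "
from workcell import ctrl
print(ctrl.job_done())"
```

```text
the job is handed in; nothing more can be done
None
```

The kit is in the blue tray and handed in at about 29 s: both rings, the vee-block and the green plug gauge measured level and within about 3 mm of their places, and the red gauge and black cap were not touched; no verdict came back.

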